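Fill the catch-roller tube through the funnel

TASK

Set the steel funnel upright in the mouth of the clear tube on the stand, spout inside the tube and flange down on its rim, and let go of it. Then pour all six brass rollers from the scoop through the funnel into the tube, and stand the empty scoop upright back on its cork mat, leaving the funnel seated and the other things on the bench undisturbed.

Things in the scene. Friction and masses are not known exactly. Their poses are not given: they have to be found in the camera images.
- tube_mouth (a point): Centre of the rim of the clear fixed tube (46 mm inside, 54 mm outside), 90 mm above the bench, closed below, on a dark round foot 90 mm across, screwed down. z up; its +x axis points level to the stand's upright steel rod, an obstacle (12 mm thick, 196 mm high, its axis 100 mm from the tube's axis).
- block_mouth (a point): Centre of the top of the fixed pine block (80 x 80 x 45 mm) with the 47 mm square hole in which the funnel is parked at the start; z up.
- funnel_seat (a point): Loose steel funnel (130 g): centre of the underside of its 64 mm wide flange. z: funnel axis, towards its mouth. Spout below the flange 30 mm long, tapering from 38 to 30 mm outside, 24 mm inside at its end; above, a cone to the 120 mm wide mouth, rim 55 mm above this point. Lug towards -x. Seated, this point is at the centre of the tube's rim.
- funnel_lug (a point): Centre of the graspable part of the funnel's upright dark wooden lug: 64.5 mm from the funnel's axis along its -x, 76 mm above the flange's underside. Lug 13 mm thick along the funnel's x, 32 mm along its y; its top is 12 mm above this point, 33 mm above the rim. Axes as the funnel's.
- scoop_grip (a point): Centre of the graspable part of the loose steel scoop's upright dark wooden grip (22 mm thick across the scoop's y, 28 mm along x), 66 mm above the scoop's underside; the grip's top is 19 mm above this point. The scoop's +x points from the grip to the open mouth, z up when it stands.
- scoop_lip (a point): Middle of the floor's edge at the scoop's open mouth, over which the rollers run out; 107 mm ahead (+x) of scoop_grip and 48 mm below it. Axes as the scoop's.
- mat: Fixed cork mat 170 x 100 x 4 mm on which the scoop stands at the start and must stand at the end; origin at the centre of its underside; long side along x.
- scoop: The same scoop: 122 mm long, 56 mm wide, about 220 g empty; origin at its underside, 46 mm ahead (+x) of the grip's axis. The pan's floor rises 8 degrees to the mouth, with 30 mm walls on three sides; the rear wall touches the grip. Rollers stay in while it is level and run out as the mouth tips down 15 to 60 degrees.
- roller0: One of six loose brass rollers with round ends, 12 mm thick, 16 mm long, 12 g; origin at its centre.
- roller1: One of six loose brass rollers with round ends, 12 mm thick, 16 mm long, 12 g; origin at its centre.
- roller2: One of six loose brass rollers with round ends, 12 mm thick, 16 mm long, 12 g; origin at its centre.
- roller3: One of six loose brass rollers with round ends, 12 mm thick, 16 mm long, 12 g; origin at its centre.
- roller4: One of six loose brass rollers with round ends, 12 mm thick, 16 mm long, 12 g; origin at its centre.
- roller5: One of six loose brass rollers with round ends, 12 mm thick, 16 mm long, 12 g; origin at its centre.
- rim_lock: Bystander: loose black rim lock, 85 x 130 x 32 mm; origin at the underside; leave alone.
- keep: Bystander: loose brass keep, 60 x 28 x 24 mm; origin at the underside; leave alone.
- mallet: Bystander: loose copper-headed mallet lying on the bench, 37 mm high, head 85 mm along x, handle 200 mm to +y; origin at the underside; leave alone.
- hinge_a: Bystander: loose flat steel H-hinge, 100 x 48 x 8 mm; origin at the underside; leave alone.
- hinge_b: Bystander: the second H-hinge, same size; origin at the underside; leave alone.
Not all that is in view belongs to the job. Leave any blue or orange look-alike of the part that bears funnel_seat alone.

How it is judged:
By the outcome, as a careful person would: the job done as asked, in the order asked, and still so for the second after the job is handed in, with the robot touching nothing.
It also fails if it takes over 72 s, if anything falls off the work surface, if the arm or the gripper's body presses on something with over 40 N, if the wrist force passes 120 N, or if a joint passes its speed limit or range.

ROBOT

A 6-joint arm with a two-finger parallel gripper is mounted at the origin on the work surface. World frame = base frame: x ahead of the robot, y to its left, z up, the work surface at z = 0. Lengths are in m, angles in rad, forces in N, time in s.
With the tool pointing down it reaches from about 0.3 to 0.875 m from the base axis. Payload 4.2 kg.
Tool frame: the origin (TCP) lies at the centre of the arm's flange, where the gripper is bolted on; the fingertips stand 173 mm ahead of it and the grasp point (between the pads) lies 155 mm ahead of it (tcp_to_grasp is the distance from the TCP to the grasp point, in m); z points along the fingers, y is the direction in which the jaws open and shut (so a half turn about z gives the same grasp; the last joint's range is limited). The gripper opens to 85 mm and grips with 20 to 120 N. Pads are 22 mm wide; open, the fingers measure 114 mm over their backs; the gripper's body (76 mm by 85 mm) begins 54 mm behind the grasp point. The pads swing forward as they close: fully open they stand 13 mm farther back than shut.
Start: joints at [1.218, 0.32, 1.565, -0, 1.257, -0.02], TCP at [0.188, 0.543, 0.405] pointing down, gripper open.
Joint ranges: [-3.11, 3.11], [-0.84, 2.01], [0.21, 2.61], [-1.34, 4.49], [0.05, 2.63], [-2.56, 2.56]. Speed limits (rad/s): [2.57, 2.57, 3.14, 3.14, 3.14, 3.14].

INTERFACE

Orientations are given as a unit quaternion [x, y, z, w].
In Python, from rig import * gives the robot as it stands. The module is installed in compiled form; this text tells all that it offers. Calls block until the motion is done:
- reach(position, orientation): joint-space move of the TCP to a pose.
- move_straight(position, rot=None, speed=0.15, stop_force=None): straight line of the TCP; rot=None keeps the orientation; speed is the mean speed in m/s. With stop_force (N) it stops when the force on the tool has changed by that much, and returns True; else False.
- movej(angles): joint-space move.
- ungrasp() and clamp(grasp_force=None): open the fingers fully, or close them until they stop; grasp_force is the grip in N (None keeps the last).
- pause(seconds).
- inverse_kinematics(position, orientation): joint angles nearest the present ones, or None.
- get_state(): the state.
- snapshot(name): name is "scene" or "top" or "wrist"; returns a dict with "img" (400x640x3 uint8, red, green, blue), "mtx" (3x3 intrinsics, pixels), "R" (3x3) and "t" (3): a world point X has camera coordinates R X + t; the wrist camera has in their place "tool_from_camera" (4x4, takes a point from camera to tool coordinates, whose origin is the TCP and whose axes are the flange's). Camera axes: x right, y down, z forward; pixel columns grow to the right and rows downward; lengths in m; the calibration is good to about 2 mm. A picture is of the moment at which its call begins: read the wrist's pose just before it. There is no depth.
A pose or a line that the arm cannot do raises Unreachable and nothing moves.
- close_job(): hands the job in, once; it reports no verdict.
The state is a dict: "t": time; "joints": joint angles; "qvel": joint speeds; "joint_efforts": joint torques, N m; "position": TCP position; "tool_rot": TCP orientation; "force": force on the tool from outside, world axes, zero at the start; "moment": the same for the moment, N m; "opening": finger opening in m.
Only numpy, scipy, OpenCV 4.12 (cv2) and the standard library are available. Lean on these libraries where they do the work, as an engineer would, in place of code of your own. Each camera call takes 0.05 s, during which the arm holds its last target.

## Working session

There is one attempt and no reset: what is moved stays moved. The work goes in short steps, each a Python script; the robot and the scene stay as the last script left them, time stands still between calls to the robot, and variables do not carry over. Pictures are saved under pics/ and viewed, and the job is handed in when it is done.

```bash
mkdir -p pics
python3 - <<'E'
from rig import *
import cv2,pickle
s=get_state();print(s)
d={}
for n in("scene","top","wrist"):
    c=snapshot(n);d[n]=c
    cv2.imwrite(f"pics/{n}0.png",cv2.cvtColor(c["img"],cv2.COLOR_RGB2BGR))
    print(n,{k:v for k,v in c.items() if k!="img"})
pickle.dump((s,d),open("s0.pkl","wb"))
E
```

```text
{'t': 0.0, 'joints': array([ 1.21799961e+00,  3.20259056e-01,  1.56566728e+00,  3.16487047e-05,
        1.25740413e+00, -2.00064494e-02]), 'qvel': array([ 8.10544033e-04, -1.31554370e-03, -1.02389902e-03,  1.80621286e-03,
       -1.30462348e-05, -4.36284424e-04]), 'joint_efforts': array([-1.31993627e-03, -4.15531182e+01, -2.34158474e+01,  1.09840755e-05,
        8.44667346e-03,  3.22657144e-06]), 'position': array([0.18777973, 0.54328773, 0.40390543]), 'tool_rot': array([ 1.65633120e-01,  9.86187059e-01, -8.51068044e-04, -1.75818326e-04]), 'force': array([-0.54723006, -0.17220145,  0.00242128]), 'moment': array([ 0.0182642 ,  0.00562264, -0.02400597]), 'opening': 0.08552284995901524}
scene {'mtx': array([[467.99625358,   0.        , 316.54119874],
       [  0.        , 467.99625358, 205.36120464],
       [  0.        ,   0.        ,   1.        ]]), 'R': array([[ 0.41722963,  0.90865727, -0.01616772],
       [ 0.61165109, -0.2939218 , -0.73450182],
       [-0.67216247,  0.29656692, -0.67841409]]), 't': array([-0.23990564, -0.25250009,  1.78573649])}
top {'mtx': array([[442.42796954, 
[... 167 characters left out ...]
933,  0.03296479],
       [-0.98077299, -0.03535133, -0.19192347],
       [ 0.19290061, -0.02665805, -0.98085611]]), 't': array([-0.01475484,  0.53431679,  0.98149162])}
wrist {'mtx': array([[312.13946261,   0.        , 319.47144563],
       [  0.        , 312.13946261, 200.75541263],
       [  0.        ,   0.        ,   1.        ]]), 'tool_from_camera': array([[-9.92529222e-04, -9.64809632e-01, -2.62947501e-01,
         6.74694020e-02],
       [ 9.99999126e-01, -1.18735739e-03,  5.82038203e-04,
        -2.70419749e-04],
       [-8.73768723e-04, -2.62946693e-01,  9.64809967e-01,
         3.17196597e-02],
       [ 0.00000000e+00,  0.00000000e+00,  0.00000000e+00,
         1.00000000e+00]])}
```

View pics/scene0.png

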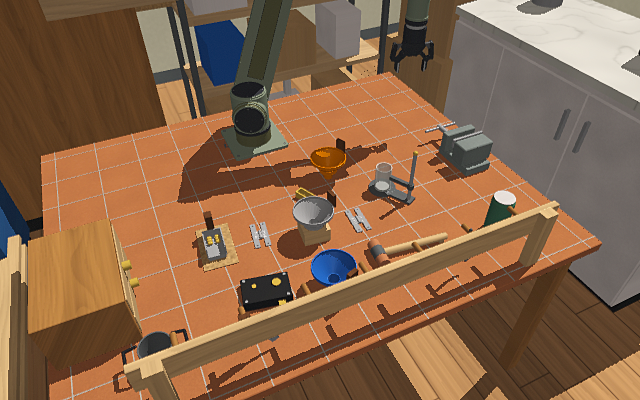

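View pics/top0.png

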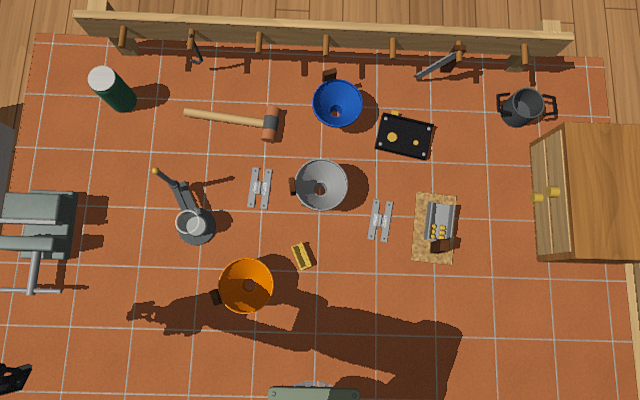

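View pics/wrist0.png

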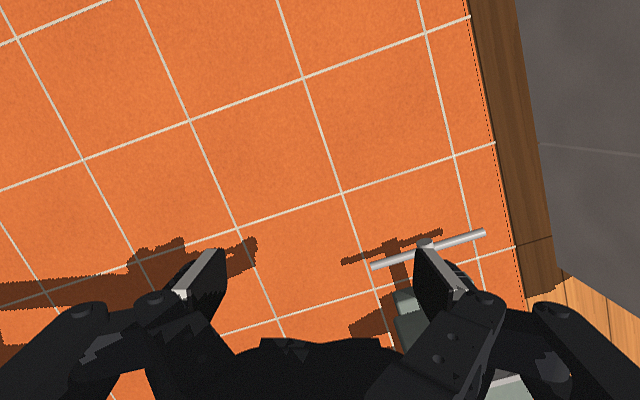

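```bash
cat > h.py <<'E'
import numpy as np,cv2,pickle
def crop(img,u,v,w,h,k,name):
    c=img[v:v+h,u:u+w][:,:,::-1]
    c=cv2.resize(c,None,fx=k,fy=k,interpolation=cv2.INTER_CUBIC)
    for i in range(0,w,10):
        cv2.line(c,(i*k,0),(i*k,6 if i%50 else 14),(255,255,0),1)
        if i%20==0: cv2.putText(c,str(u+i),(i*k,24),0,.35,(255,255,0),1)
    for i in range(0,h,10):
        cv2.line(c,(0,i*k),(6,i*k),(255,255,0),1)
        if i%20==0: cv2.putText(c,str(v+i),(8,i*k+4),0,.35,(255,255,0),1)
    cv2.imwrite(name,c)
def ray(cam,u,v):
    d=np.linalg.inv(cam["mtx"])@[u,v,1.]
    return -cam["R"].T@cam["t"],cam["R"].T@d
def atz(cam,u,v,z):
    o,d=ray(cam,u,v);return o+d*(z-o[2])/d[2]
def proj(cam,X):
    X=np.atleast_2d(X)@cam["R"].T+cam["t"]
    p=X@cam["mtx"].T;return p[:,:2]/p[:,2:]
E
python3 - <<'E'
from h import *
s,d=pickle.load(open("s0.pkl","rb"))
t=d["top"]["img"];sc=d["scene"]["img"]
crop(t,270,145,110,80,7,"pics/tfun.png")
crop(t,140,155,110,90,7,"pics/ttube.png")
crop(t,385,180,90,90,6,"pics/tscoop.png")
crop(sc,270,170,90,85,7,"pics/sfun.png")
crop(sc,350,140,90,75,7,"pics/stube.png")
crop(sc,180,200,90,75,7,"pics/sscoop.png")
for n in("top","scene"):
    print(n,-d[n]["R"].T@d[n]["t"])
E
```

```text
top [0.33514928 0.0303131  1.06573638]
scene [ 1.45484274 -0.38581365  1.0221283 ]
```

View pics/tfun.png

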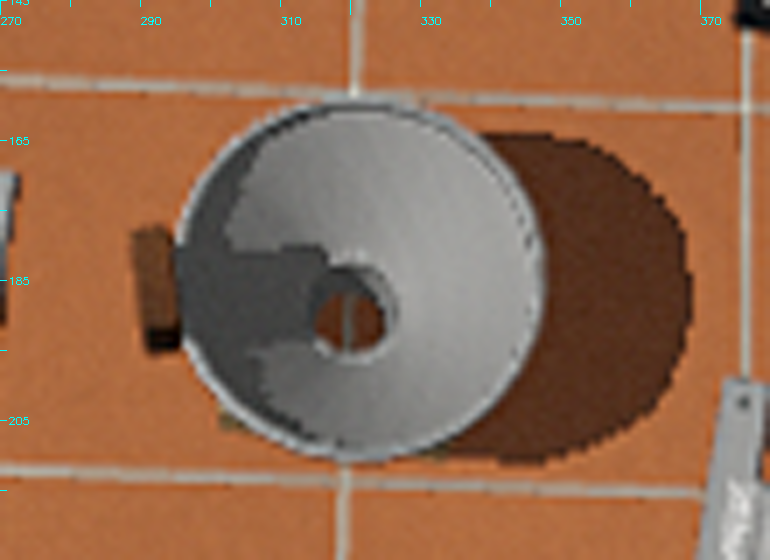

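View pics/ttube.png

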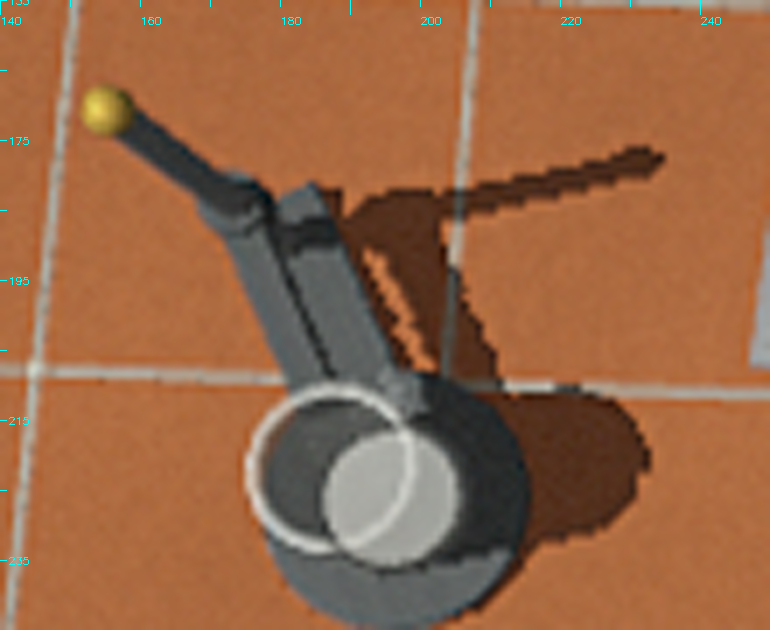

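View pics/tscoop.png

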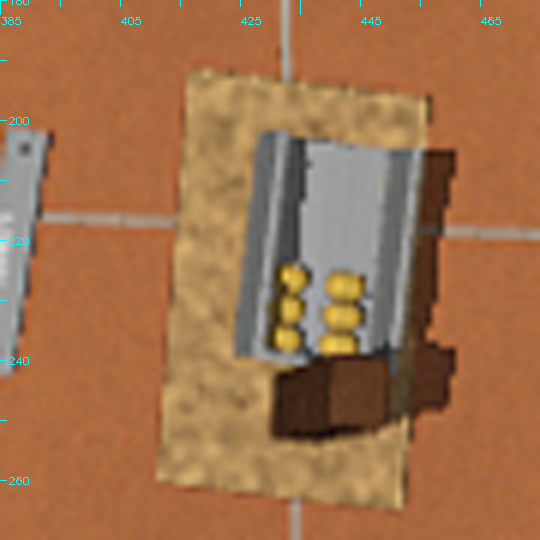

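View pics/sfun.png

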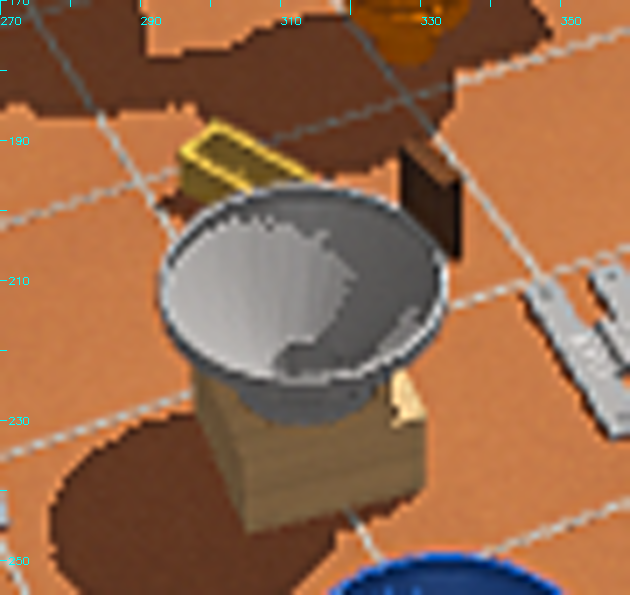

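View pics/stube.png

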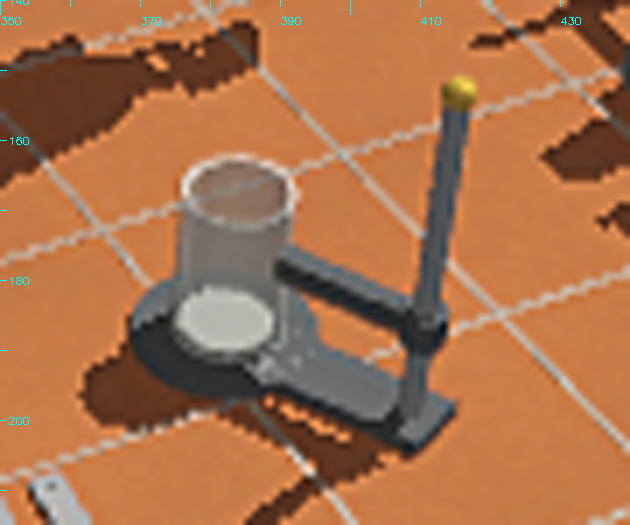

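View pics/sscoop.png

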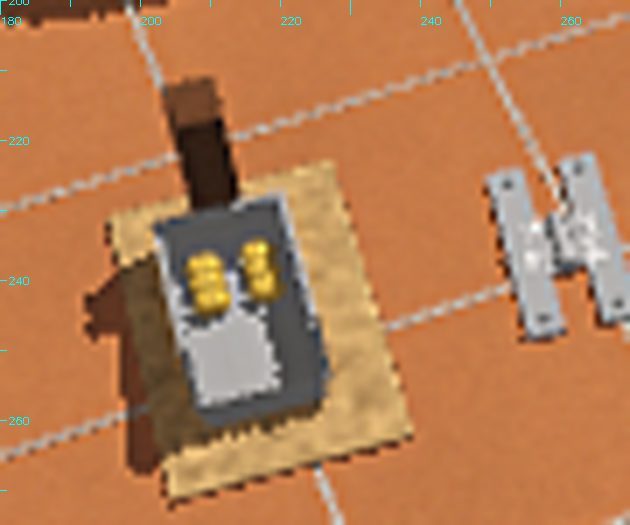

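Run:
```python
from h import *
s,d=pickle.load(open("s0.pkl","rb"))
T=d["top"];S=d["scene"]
np.set_printoptions(precision=4,suppress=True)
def tri(a,b):
    o1,d1=ray(T,*a);o2,d2=ray(S,*b)
    M=np.c_[d1,-d2];k=np.linalg.lstsq(M,o2-o1,rcond=None)[0]
    p,q=o1+k[0]*d1,o2+k[1]*d2
    return (p+q)/2,np.linalg.norm(p-q)
print("funnel rim T",atz(T,321.3,185,.1),"S",atz(S,313,211,.1),tri((321.3,185),(313,211)))
for p in [(295,185),(348,185),(321,159),(321,211)]:print(atz(T,*p,.1))
print("lug top T",[atz(T,*p,.133) for p in [(288.7,178),(294.2,177.5),(296,191),(291,191.5)]])
print("lug top S",[atz(S,*p,.133) for p in [(327.5,191),(329,190),(336,196),(334.5,197.5)]])
print("tube T",atz(T,186.8,222,.09),"S",atz(S,384,167.2,.09),tri((186.8,222),(384,167.2)))
print("ball",tri((153.7,171),(415.5,153)),atz(T,153.7,171,.196))
print("rod base S",atz(S,408,199,0.01))
print("grip top T",[atz(T,*p,.089) for p in [(439,239.5),(449,239),(447.5,250),(438.5,251)]])
print("grip top S",[atz(S,*p,.089) for p in [(202,214.5),(209.5,211),(210.5,215.5),(203,218)]])
print("mat T",[atz(T,*p,.004) for p in [(416.5,192),(456,196),(452,265),(411,260)]])
print("mat S",[atz(S,*p,.004) for p in [(194,230.5),(226.5,223.5),(237.5,262),(203.5,272)]])
for n,p in dict(rimlock=(405,137),hb=(380,220),ha=(260,188),keep=(302,256),mal=(270,123),mend=(185,113)).items(): print(n,atz(T,*p,.02))
```

```text
funnel rim T [ 0.5485 -0.001   0.1   ] S [ 0.5585 -0.0018  0.1   ] (array([0.5507, 0.    , 0.0924]), np.float64(0.0028033364667360604))
[0.5463 0.0576 0.1   ]
[ 0.5507 -0.0609  0.1   ]
[0.6086 0.0013 0.1   ]
[ 0.4896 -0.0021  0.1   ]
lug top T [array([0.5541, 0.0709, 0.133 ]), array([0.5556, 0.0591, 0.133 ]), array([0.526, 0.054, 0.133]), array([0.5245, 0.0647, 0.133 ])]
lug top S [array([0.532, 0.057, 0.133]), array([0.5299, 0.0629, 0.133 ]), array([0.5622, 0.0695, 0.133 ]), array([0.5661, 0.0628, 0.133 ])]
tube T [0.4565 0.2922 0.09  ] S [0.4611 0.2921 0.09  ] (array([0.4572, 0.2939, 0.0864]), np.float64(0.0014490419453614882))
ball (array([0.5457, 0.3413, 0.1865]), np.float64(0.0004946078540775557)) [0.5436 0.3382 0.196 ]
rod base S [0.5522 0.3348 0.01  ]
grip top T [array([ 0.4363, -0.2671,  0.089 ]), array([ 0.4382, -0.2897,  0.089 ]), array([ 0.4137, -0.2856,  0.089 ]), array([ 0.4108, -0.2654,  0.089 ])]
grip top S [array([ 0.4221, -0.2931,  0.089 ]), array([ 0.4171, -0.2695,  0.089 ]), array([ 0.4369, -0.2719,  0.089 ]), array([ 0.4377, -0.2942,  0.089 ])]
mat T [array([ 0.5607, -0.2397,  0.004 ]), array([ 0.5541, -0.3379,  0.004 ]), array([ 0.385, -0.323,  0.004]), array([ 0.3938, -0.2242,  0.004 ])]
mat S [array([ 0.3869, -0.3247,  0.004 ]), array([ 0.4006, -0.2262,  0.004 ]), array([ 0.5645, -0.2426,  0.004 ]), array([ 0.5586, -0.3398,  0.004 ])]
rimlock [ 0.6961 -0.2086  0.02  ]
hb [ 0.4856 -0.1467  0.02  ]
ha [0.5533 0.1437 0.02  ]
keep [0.3942 0.0368 0.02  ]
mal [0.7188 0.1281 0.02  ]
mend [0.736  0.3389 0.02  ]
```

Candidates for the funnel are steel in the pine block (top 321,185), orange (246,285) and blue (338,103). By description it is the steel one, and the crop shows its lug on the left at (292,184). Next I'll take close wrist views of the tube, funnel and scoop.

```bash
cat >> h.py <<'E'
from scipy.spatial.transform import Rotation as Ro
def down(ax,tilt=0.):
    """tool z down, tool x at world angle ax deg"""
    a=np.radians(ax);x=np.array([np.cos(a),np.sin(a),0]);z=np.array([0,0,-1.]);y=np.cross(z,x)
    return Ro.from_matrix(np.c_[x,y,z]).as_quat()
def wcam(s,c):
    Rw=Ro.from_quat(s["tool_rot"]).as_matrix();T=c["tool_from_camera"]
    R=Rw@T[:3,:3];t=s["position"]+Rw@T[:3,3]
    return dict(img=c["img"],mtx=c["mtx"],R=R.T,t=-R.T@t)
E
python3 - <<'E'
from rig import *
from h import *
for ax in (9,189): 
  for p in [(.457,.293,.41),(.55,0,.42),(.47,-.28,.38)]: print(ax,p,inverse_kinematics(p,down(ax)))
q=down(189)
out={}
try:
  for n,p in dict(tube=(.457,.293,.41),fun=(.55,0.0,.42),scoop=(.47,-.28,.38)).items():
    reach(p,q);pause(.2);s=get_state();c=snapshot("wrist");out[n]=(s,c)
    cv2.imwrite(f"pics/w_{n}.png",c["img"][:,:,::-1]);print(s["t"],s["position"])
except Exception as e: print(repr(e))
pickle.dump(out,open("s1.pkl","wb"))
E
```

```text
9 (0.457, 0.293, 0.41) [ 5.48934346e-01  2.65660644e-01  1.62860346e+00 -4.44089210e-16
  1.24732855e+00  1.96265104e+00]
9 (0.55, 0, 0.42) [-2.09106148e-02  2.70827392e-01  1.59568109e+00 -4.44089210e-16
  1.27508417e+00  1.39280608e+00]
9 (0.47, -0.28, 0.38) [-5.58306832e-01  2.92989049e-01  1.66816383e+00 -4.44089210e-16
  1.18043978e+00  8.55409862e-01]
189 (0.457, 0.293, 0.41) [ 5.48934346e-01  2.65660644e-01  1.62860346e+00 -4.44089210e-16
  1.24732855e+00 -1.17894161e+00]
189 (0.55, 0, 0.42) [-2.09106148e-02  2.70827392e-01  1.59568109e+00 -4.44089210e-16
  1.27508417e+00 -1.74878657e+00]
189 (0.47, -0.28, 0.38) [-5.58306832e-01  2.92989049e-01  1.66816383e+00 -4.44089210e-16
  1.18043978e+00 -2.28618279e+00]
1.725 [0.45655805 0.29374829 0.4099796 ]
3.15 [0.54992302 0.00117035 0.41997515]
4.5333 [ 0.47062201 -0.27897376  0.38022117]
```

View pics/w_tube.png

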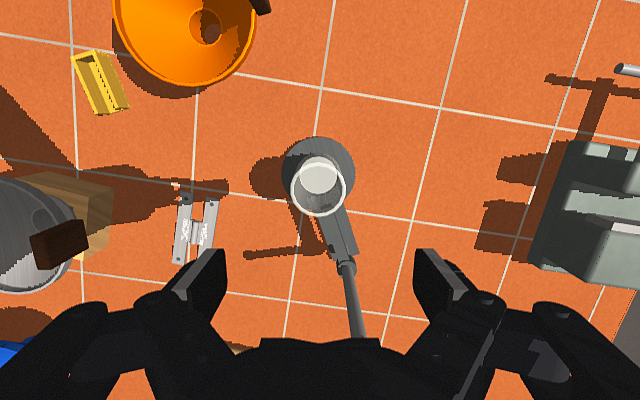

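View pics/w_fun.png

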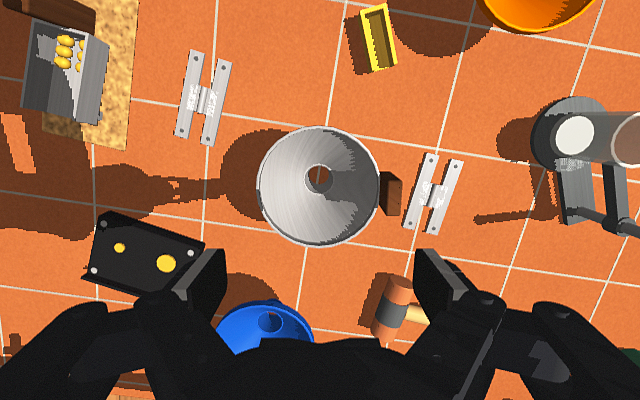

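View pics/w_scoop.png

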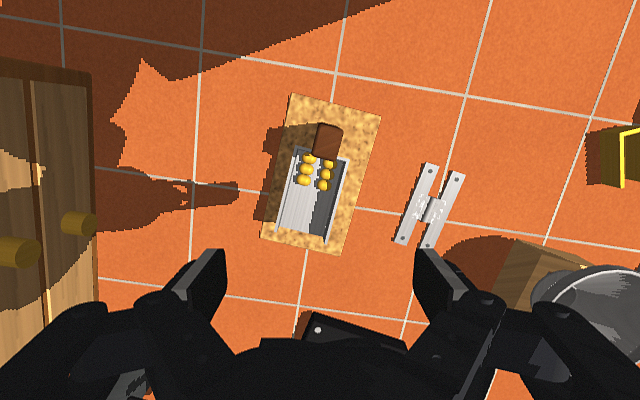

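Run:
```python
from h import *
o=pickle.load(open("s1.pkl","rb"))
crop(o["tube"][1]["img"],270,125,100,75+55,5,"pics/c1.png")
crop(o["fun"][1]["img"],245,115,170,145,4,"pics/c2.png")
crop(o["scoop"][1]["img"],245,85,150,180,4,"pics/c3.png")
```

```text
(no output)
```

View pics/c1.png

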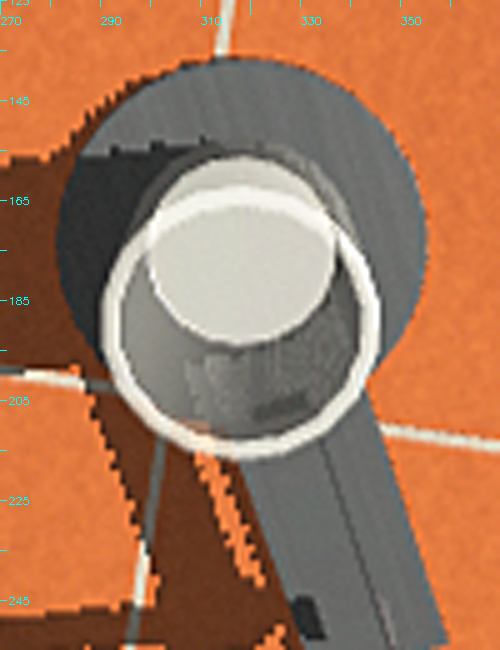

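View pics/c2.png

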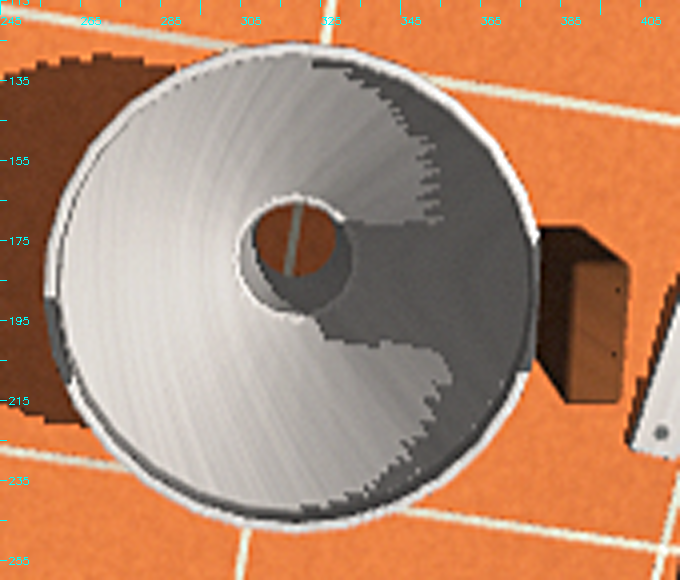

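View pics/c3.png

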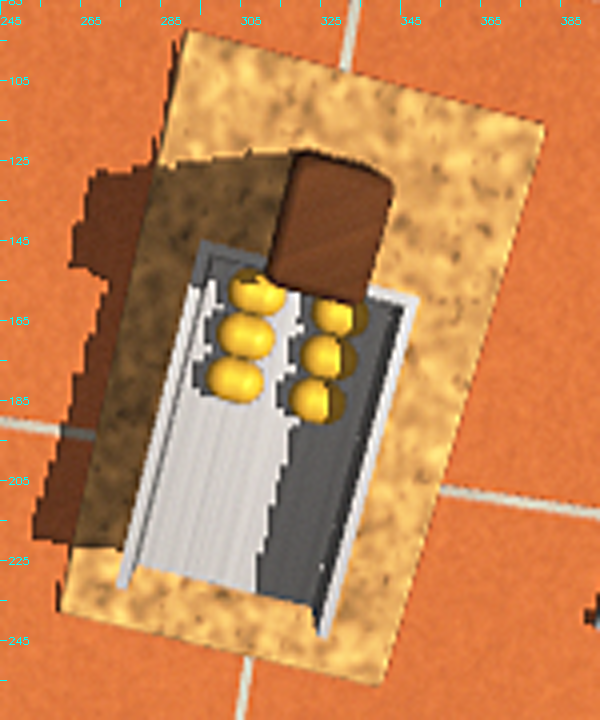

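Run:
```python
from h import *
np.set_printoptions(precision=4,suppress=True)
o=pickle.load(open("s1.pkl","rb"))
C={k:wcam(*v) for k,v in o.items()}
t=C["tube"];print("tube",atz(t,318.1,189.6,.09),[atz(t,*p,.09) for p in[(290,189.6),(346.2,189.6),(318.1,162),(318.1,217.2)]])
f=C["fun"];print("fun",atz(f,317.9,186.6,.1),[atz(f,*p,.1) for p in[(256.3,186.6),(379.5,186.6),(317.9,125.8),(317.9,247.5)]])
L=[atz(f,*p,.133) for p in[(388.7,179.7),(401.5,182),(399.5,215.5),(386.8,215.5)]];print("lug",L,np.mean(L,0))
print("tube in fun view rod:",)
s=C["scoop"]
G=[atz(s,*p,.089) for p in[(321.3,123),(343,131.3),(335.5,160),(312,154.3)]];print("grip",G,np.mean(G,0))
a,b=atz(s,279.5,226.3,.022),atz(s,323,236.8,.022);print("lip",a,b,(a+b)/2,np.linalg.norm(a-b))
M=[atz(s,*p,.004) for p in [(290.5,92.5),(381,116.5),(340,256),(260.5,237.5)]];print("mat",M,np.mean(M,0))
d=np.array(M);e=(d[3]-d[0]+d[2]-d[1]);print(np.degrees(np.arctan2(e[1],e[0])))
```

```text
tube [0.4569 0.2929 0.09  ] [array([0.4611, 0.2666, 0.09  ]), array([0.4527, 0.3192, 0.09  ]), array([0.431 , 0.2888, 0.09  ]), array([0.4841, 0.2972, 0.09  ])]
fun [ 0.5474 -0.0003  0.1   ] [array([ 0.5566, -0.0578,  0.1   ]), array([0.5383, 0.0573, 0.1   ]), array([ 0.4922, -0.009 ,  0.1   ]), array([0.6089, 0.0094, 0.1   ])]
lug [array([0.525, 0.056, 0.133]), array([0.5252, 0.067 , 0.133 ]), array([0.5542, 0.0719, 0.133 ]), array([0.5559, 0.0611, 0.133 ])] [0.5401 0.064  0.133 ]
tube in fun view rod:
grip [array([ 0.4096, -0.2869,  0.089 ]), array([ 0.4132, -0.2684,  0.089 ]), array([ 0.4372, -0.2705,  0.089 ]), array([ 0.4356, -0.2905,  0.089 ])] [ 0.4239 -0.2791  0.089 ]
lip [ 0.5281 -0.3143  0.022 ] [ 0.5328 -0.2647  0.022 ] [ 0.5304 -0.2895  0.022 ] 0.0498671989039072
mat [array([ 0.3859, -0.3228,  0.004 ]), array([ 0.3947, -0.2243,  0.004 ]), array([ 0.5611, -0.2392,  0.004 ]), array([ 0.5524, -0.3362,  0.004 ])] [ 0.4735 -0.2806  0.004 ]
-4.858039666520525
```

Run:
```python
from rig import *
from h import *
np.set_printoptions(precision=4,suppress=True)
q=down(188.3); L=np.array([.5401,.0640])
reach([*L,.38],q)
move_straight([*L,.30],speed=.2)
hit=move_straight([*L,.279],speed=.06,stop_force=8)
s=get_state();print(hit,s["t"],s["position"],s["force"])
c=snapshot("wrist");cv2.imwrite("pics/g1.png",c["img"][:,:,::-1])
clamp(60)
s=get_state();print(s["t"],s["position"],s["force"],s["opening"])
c=snapshot("wrist");cv2.imwrite("pics/g2.png",c["img"][:,:,::-1])
```

```text
False 6.95 [0.5401 0.0641 0.2788] [-0.2217  0.1397  0.1334]
7.6583 [0.5402 0.0639 0.2792] [-0.066  -0.3503  1.0913] 0.01204808620533576
```

View pics/g2.png

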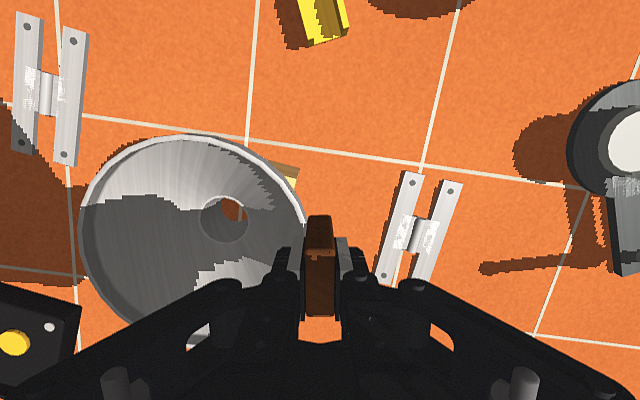

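The lug (320,265) is between the pads, with the opening at 12 mm. I'll lift it and check how the funnel hangs.

Run:
```python
from rig import *
from h import *
np.set_printoptions(precision=4,suppress=True)
move_straight([.5401,.0640,.40],speed=.2)
pause(.15)
s=get_state();print(s["t"],s["position"],s["force"],s["moment"],s["opening"])
c=snapshot("wrist");cv2.imwrite("pics/g3.png",c["img"][:,:,::-1])
c=snapshot("scene");crop(c["img"],240,90,160,140,5,"pics/g3s.png")
c=snapshot("top");crop(c["img"],240,130,160,120,5,"pics/g3t.png")
```

```text
8.6167 [0.5398 0.064  0.3982] [ 0.8277  0.6425 -1.7807] [0.0997 0.0294 0.02  ] 0.011915069094395197
```

View pics/g3.png

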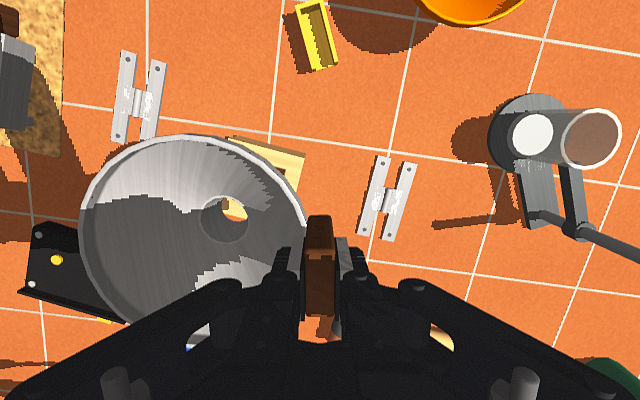

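View pics/g3s.png

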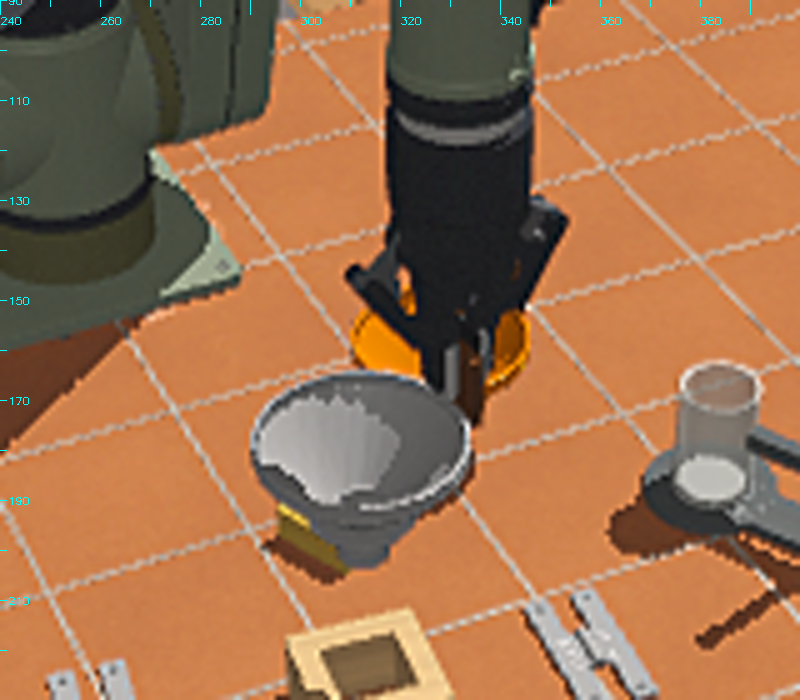

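Run:
```python
from h import *
o=pickle.load(open("s1.pkl","rb"));c=o["fun"][1]
T=np.linalg.inv(c["tool_from_camera"]);K=c["mtx"]
im=cv2.imread("pics/g3.png");im=cv2.resize(im,None,fx=2,fy=2)[200:800,100:900].copy()
a=np.linspace(0,2*np.pi,200)
for z,col in((.179,(0,255,0)),):
  for r in (.06,):
    P=np.c_[r*np.cos(a),-.0645+r*np.sin(a),z+0*a]@T[:3,:3].T+T[:3,3]
    p=P@K.T;p=p[:,:2]/p[:,2:]*2-[100,200]
    cv2.polylines(im,[p.astype(int)],True,col,1)
cv2.imwrite("pics/ov.png",im)
```

```text
(no output)
```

View pics/ov.png

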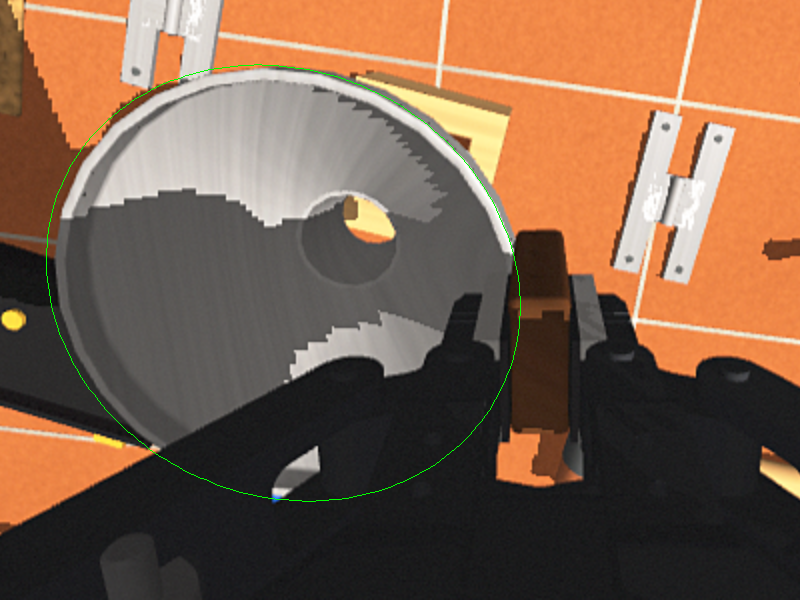

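Run:
```python
from rig import *
from h import *
np.set_printoptions(precision=4,suppress=True)
q=down(208); P=[.4277,.3501]
reach([*P,.405],q); pause(.2)
s=get_state();print(s["t"],s["position"],s["force"])
c=snapshot("scene");crop(c["img"],330,80,120,130,5,"pics/p1s.png")
c=snapshot("wrist");cv2.imwrite("pics/p1w.png",c["img"][:,:,::-1])
c=snapshot("top");crop(c["img"],120,130,140,120,5,"pics/p1t.png")
```

```text
10.1417 [0.4284 0.3491 0.405 ] [ 0.4699 -0.2797 -0.7712]
```

View pics/p1s.png

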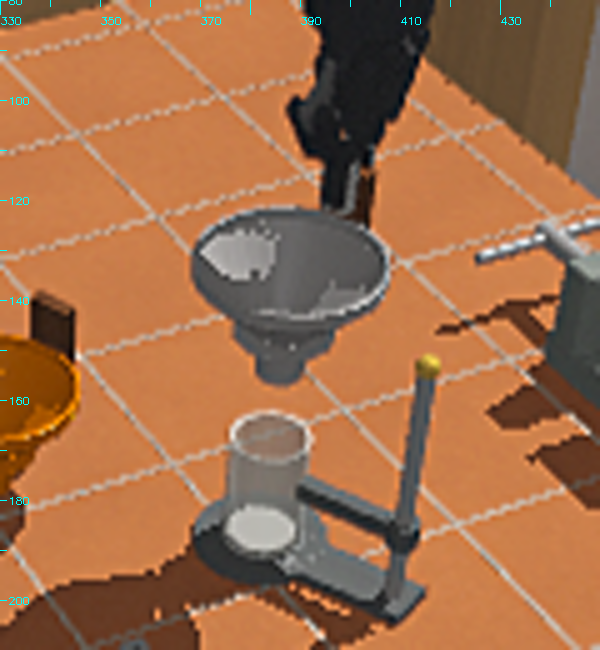

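View pics/p1w.png

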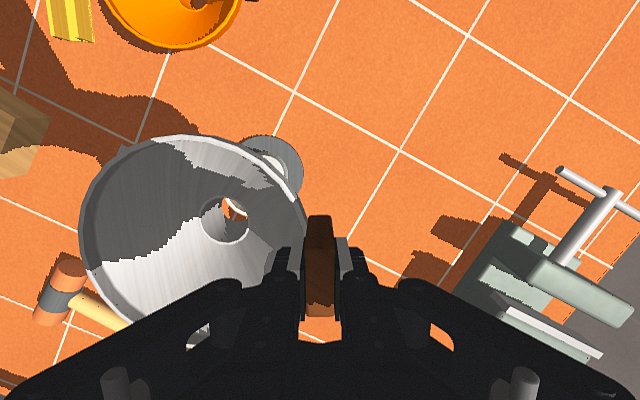

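View pics/p1t.png

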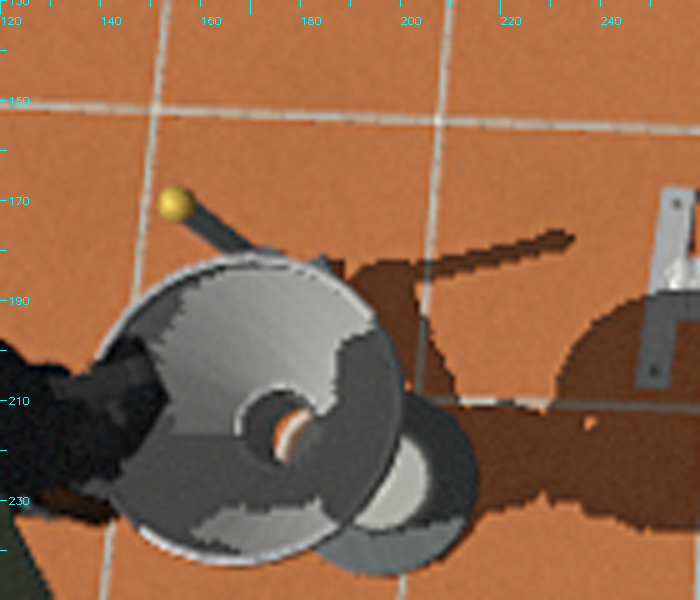

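Run:
```python
from h import *
s,d=pickle.load(open("s0.pkl","rb"))
for n in("scene","top"):
  for X in ([.4587,.2922,.09],[.4587,.2922,.141],[.4587,.2922,.226],[.4687,.2922,.09],[.4587,.3022,.09]): print(n,X,proj(d[n],X))
```

```text
scene [0.4587, 0.2922, 0.09] [[383.65179308 166.77452458]]
scene [0.4587, 0.2922, 0.141] [[384.9702746 153.9266574]]
scene [0.4587, 0.2922, 0.226] [[387.31146018 131.11310952]]
scene [0.4687, 0.2922, 0.09] [[385.25823675 168.5142494 ]]
scene [0.4587, 0.3022, 0.09] [[386.34336398 165.93712504]]
top [0.4587, 0.2922, 0.09] [[186.90185055 220.99858195]]
top [0.4587, 0.2922, 0.141] [[180.57029553 217.70921156]]
top [0.4587, 0.2922, 0.226] [[168.34291777 211.35684247]]
top [0.4687, 0.2922, 0.09] [[187.29641356 216.50088914]]
top [0.4587, 0.3022, 0.09] [[182.32616678 220.84501267]]
```

Run:
```python
from rig import *
from h import *
np.set_printoptions(precision=4,suppress=True)
P=[.4262,.3503]
move_straight([*P,.365],speed=.15)
hit=move_straight([*P,.318],speed=.05,stop_force=5)
s=get_state();print(hit,s["t"],s["position"],s["force"],s["moment"])
c=snapshot("scene");crop(c["img"],330,80,120,130,5,"pics/p2s.png")
c=snapshot("top");crop(c["img"],120,130,140,120,5,"pics/p2t.png")
```

```text
True 11.475 [0.4259 0.3503 0.3242] [-0.7241 -0.8752  4.3716] [-0.1511  0.0364 -0.0594]
```

View pics/p2s.png

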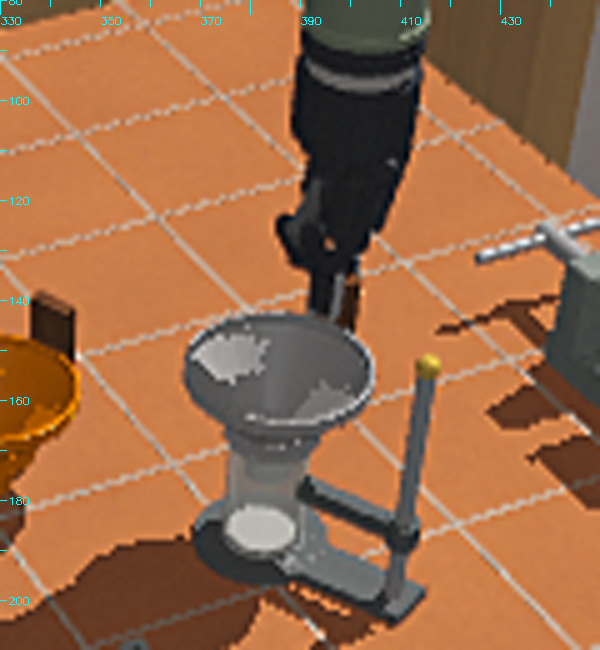

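View pics/p2t.png

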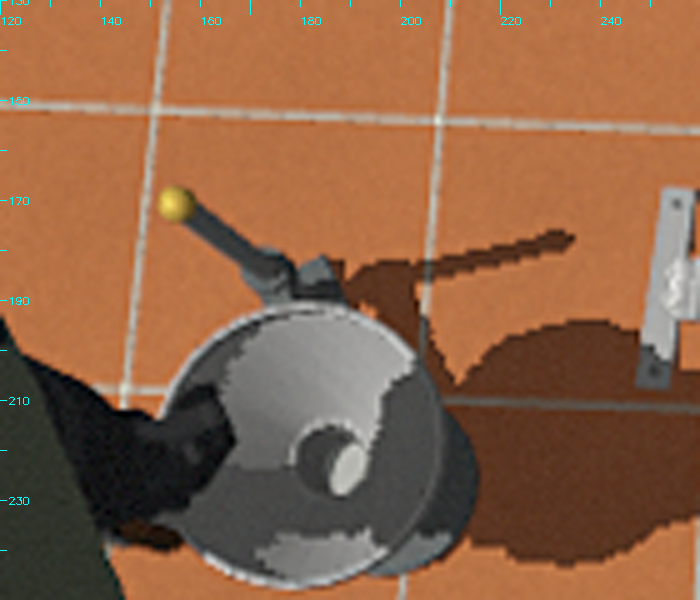

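Contact came exactly at the predicted seat height, with the spout inside the tube. I'll release, retract and check.

Run:
```python
from rig import *
from h import *
np.set_printoptions(precision=4,suppress=True)
ungrasp()
s=get_state();print(s["t"],s["force"],s["opening"])
move_straight([.4259,.3503,.42],speed=.25)
# survey seated funnel like before
reach([.457,.293,.465],down(189));pause(.15)
s=get_state();print(s["t"],s["position"])
c=snapshot("wrist");cv2.imwrite("pics/r1.png",c["img"][:,:,::-1])
pickle.dump((s,c),open("s2.pkl","wb"))
c=snapshot("scene");crop(c["img"],330,80,120,130,5,"pics/r1s.png")
# IK tests for scoop
yaw=-4.9
def tool(yaw,ang):
    "tool z at elevation -ang deg (90=down) in vertical plane of heading yaw; y horizontal"
    h=np.radians(yaw);a=np.radians(ang);f=np.array([np.cos(h),np.sin(h),0]);up=np.array([0,0,1.])
    z=np.cos(a)*f-np.sin(a)*up
    y=np.cross(up,f)
    out=[]
    for sg in(1,-1):
        x=np.cross(sg*y,z);out.append(Ro.from_matrix(np.c_[x,sg*y,z]))
    return out
G=np.array([.4239,-.2791,.072])
for ang in(90,70,60,50,45,40):
  for i,R in enumerate(tool(yaw,ang)):
    print(ang,i,inverse_kinematics(G-.155*R.as_matrix()[:,2],R.as_quat()),inverse_kinematics(G+[0,0,.15]-.155*R.as_matrix()[:,2],R.as_quat()) is not None)
```

```text
12.275 [ 0.1588 -0.3543 -0.6737] 0.0847327212917413
13.375 [0.4565 0.2935 0.4631]
90 0 [-0.6049  0.401   1.9573 -0.      0.7833 -2.0902] True
90 1 [-0.6049  0.401   1.9573 -0.      0.7833  1.0514] True
70 0 None True
70 1 [-0.7262  0.3237  2.1693  0.5298  0.4165  0.4679] True
60 0 None False
60 1 [-0.8003  0.323   2.2742  1.2051  0.3586 -0.2564] True
50 0 [-0.8804  0.3586  2.3747  1.804   0.4911  2.2155] False
50 1 [-0.8804  0.3586  2.3747  1.804   0.4911 -0.926 ] True
45 0 [-0.9214  0.3926  2.4221  1.9712  0.606   2.0022] False
45 1 [-0.9214  0.3926  2.4221  1.9712  0.606  -1.1394] True
40 0 [-0.9618  0.4386  2.4668  2.077   0.7382  1.8412] False
40 1 [-0.9618  0.4386  2.4668  2.077   0.7382 -1.3004] True
```

View pics/r1.png

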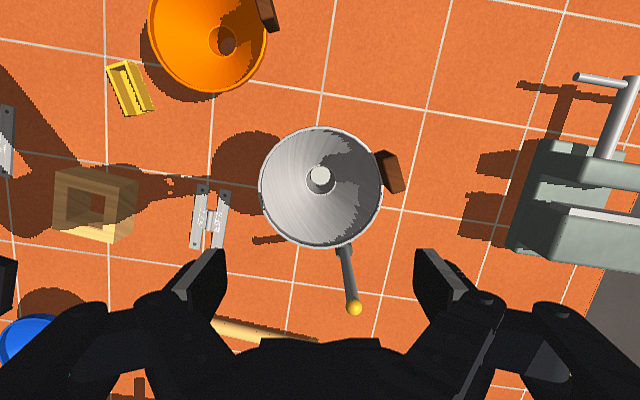

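View pics/r1s.png

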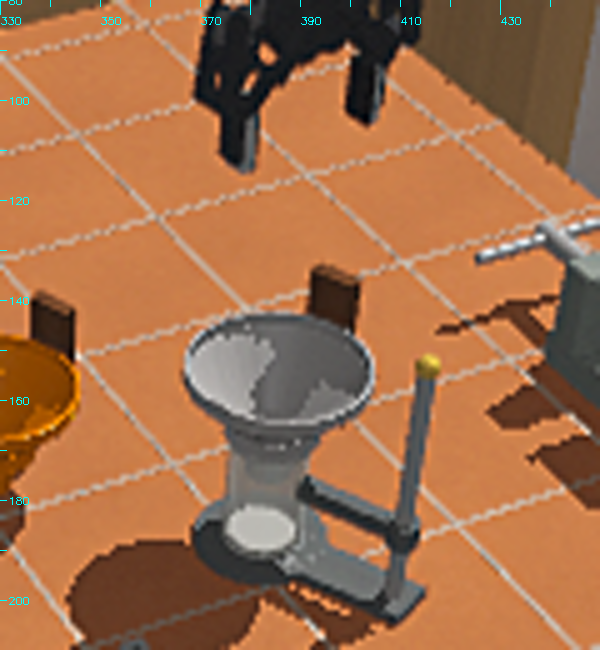

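```bash
cat >> h.py <<'E'
def toolR(yaw,ang,sg=-1):
    h=np.radians(yaw);a=np.radians(ang);f=np.array([np.cos(h),np.sin(h),0]);up=np.array([0,0,1.])
    z=np.cos(a)*f-np.sin(a)*up
    y=sg*np.cross(up,f)
    return Ro.from_matrix(np.c_[np.cross(y,z),y,z])
def scoopR(yaw,tilt): return Ro.from_euler("z",yaw,degrees=True)*Ro.from_euler("y",tilt,degrees=True)
def tcp_for_lip(lip,yaw,tilt,ang0,sg=-1,g=np.array([-.107,0,.048])):
    """g: grasp point relative to lip in scoop frame; ang0: tool angle when scoop level"""
    R=toolR(yaw,ang0+tilt,sg)
    return np.asarray(lip)+scoopR(yaw,tilt).apply(g)-.155*R.as_matrix()[:,2],R.as_quat()
E
python3 - <<'E'
from rig import *
from h import *
np.set_printoptions(precision=2,suppress=True)
s,c=pickle.load(open("s2.pkl","rb"));w=wcam(s,c);print(atz(w,320.6,187,.145))
F=np.array([.457,.293])
for ang0 in(90,70,60,50):
  for yaw in (-20,0,15,30,45):
   for sg in(-1,1):
    r=[]
    for tilt,dl,z in((0,.03,.185),(20,.028,.165),(40,.028,.158),(55,.028,.158)):
        f=np.array([np.cos(np.radians(yaw)),np.sin(np.radians(yaw))])
        lip=[*(F-dl*f),z]
        q=inverse_kinematics(*tcp_for_lip(lip,yaw,tilt,ang0,sg)); r.append("-" if q is None else str(q))
    if sum(x!="-" for x in r)>=3: print(ang0,yaw,sg,*r)
E
```

```text
[0.45 0.29 0.14]
90 -20 -1 - [0.56 0.27 1.68 0.28 1.41 2.41] [0.4  0.43 1.55 0.46 1.7  2.26] [0.32 0.55 1.45 0.57 1.92 2.21]
90 -20 1 [ 0.78  0.17  1.81 -0.    1.16 -0.44] [ 0.56  0.27  1.68  0.28  1.41 -0.74] [ 0.4   0.43  1.55  0.46  1.7  -0.88] [ 0.32  0.55  1.45  0.57  1.92 -0.93]
90 0 -1 [ 0.71  0.11  1.89 -0.    1.14  2.29] [0.56 0.27 1.69 0.18 1.48 2.09] [0.46 0.46 1.49 0.3  1.83 2.01] [0.41 0.61 1.35 0.38 2.07 2.  ]
90 0 1 [ 0.71  0.11  1.89 -0.    1.14 -0.86] [ 0.56  0.27  1.69  0.18  1.48 -1.06] [ 0.46  0.46  1.49  0.3   1.83 -1.13] [ 0.41  0.61  1.35  0.38  2.07 -1.14]
90 15 -1 [ 0.64  0.08  1.92 -0.    1.14  1.95] [0.55 0.27 1.69 0.1  1.52 1.84] [0.5  0.48 1.46 0.16 1.89 1.8 ] [0.47 0.63 1.3  0.21 2.15 1.81]
90 15 1 [ 0.64  0.08  1.92 -0.    1.14 -1.19] [ 0.55  0.27  1.69  0.1   1.52 -1.3 ] [ 0.5   0.48  1.46  0.16  1.89 -1.34] [ 0.47  0.63  1.3   0.21  2.15 -1.33]
90 30 -1 [ 0.56  0.06  1.94 -0.    1.14  1.6 ] [0.55 0.27 1.69 0.01 1.53 1.59] [0.54 0.48 1.45 0.01 1.91 1.59] [0.54 0.64 1.28 0.02 2.18 1.59]
90 30 1 [ 0.56  0.06  1.94 -0.    1.14 -1.54] [ 0.55  0.27  1.69  0
[... 3636 characters left out ...]
-0.03  2.05 -0.21  0.82 -0.98] [ 0.6   0.14  1.77 -0.    1.23 -1.24] [ 0.54  0.3   1.56  0.07  1.54 -1.31]
50 30 -1 [ 0.59 -0.2   2.37 -0.16  0.27  1.77] [ 0.57 -0.06  2.08 -0.02  0.78  1.62] [ 0.55  0.13  1.78 -0.    1.23  1.6 ] [0.55 0.3  1.55 0.01 1.55 1.59]
50 30 1 [ 0.59 -0.2   2.37 -0.16  0.27 -1.37] [ 0.57 -0.06  2.08 -0.02  0.78 -1.52] [ 0.55  0.13  1.78 -0.    1.23 -1.54] [ 0.55  0.3   1.55  0.01  1.55 -1.55]
50 45 -1 [ 0.21 -0.16  2.35  0.84  0.49  0.33] [ 0.4  -0.05  2.07  0.18  0.81  1.08] [0.51 0.14 1.77 0.   1.23 1.29] [ 0.56  0.3   1.55 -0.06  1.54  1.35]
50 45 1 - [ 0.4  -0.05  2.07  0.18  0.81 -2.06] [ 0.51  0.14  1.77  0.    1.23 -1.85] [ 0.56  0.3   1.55 -0.06  1.54 -1.79]
```

Run:
```python
from rig import *
from h import *
np.set_printoptions(precision=4,suppress=True)
yaw=-5.3;G=np.array([.4239,-.2791])
q=toolR(yaw,90).as_quat()
reach([.457,.293,.465],q) if False else None
reach([*G,.30],q);pause(.1)
hit=move_straight([*G,.229],speed=.12,stop_force=8)
s=get_state();print(hit,s["t"],s["position"],s["force"])
c=snapshot("wrist");cv2.imwrite("pics/k1.png",c["img"][:,:,::-1])
```

```text
False 16.4583 [ 0.4242 -0.2792  0.2294] [-1.1376  0.786  -0.3308]
```

View pics/k1.png

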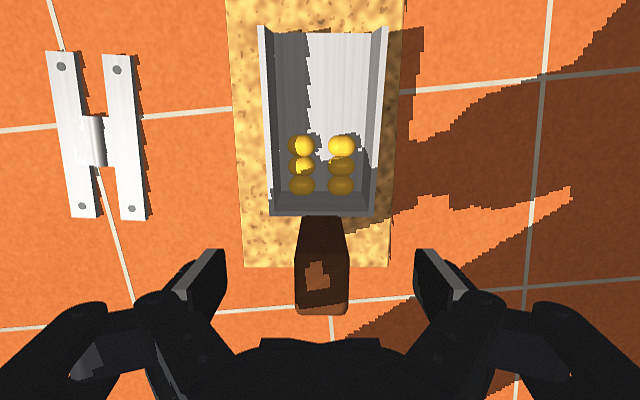

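The grip (322,265) is centred between the fingers, the pan is aligned, and all six rollers are in it at (290–355, 135–195). I'll clamp and lift.

Run:
```python
from rig import *
from h import *
np.set_printoptions(precision=4,suppress=True)
clamp(100)
s=get_state();print(s["t"],s["position"],s["force"],s["opening"])
pickle.dump(s,open("grasp.pkl","wb"))
p=s["position"]
move_straight([p[0],p[1],p[2]+.05],speed=.12)
pause(.1);s=get_state();print(s["t"],s["position"],s["force"],s["moment"])
c=snapshot("wrist");cv2.imwrite("pics/k2.png",c["img"][:,:,::-1])
```

```text
17.1167 [ 0.424  -0.2793  0.2294] [-0.7508  0.0597  2.2147] 0.02028750817322745
17.7833 [ 0.4235 -0.2789  0.2781] [-0.4677 -0.1031 -3.4882] [ 0.0152  0.1944 -0.0215]
```

View pics/k2.png

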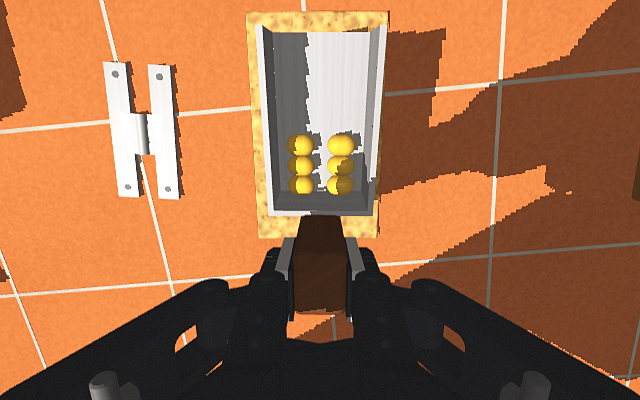

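```bash
cat >> h.py <<'E'
GV=np.array([-.107,0,.0524]); F=np.array([.457,.293]); PY=30.
def pour(dl,z,tilt):
    f=np.array([np.cos(np.radians(PY)),np.sin(np.radians(PY))])
    return tcp_for_lip([*(F-dl*f),z],PY,tilt,90,-1,GV)
E
python3 - <<'E'
from rig import *
from h import *
np.set_printoptions(precision=4,suppress=True)
p,q=pour(.07,.22,-8);print(p)
p0=get_state()["position"]
R0=toolR(-5.3,90-8)
move_straight([p0[0]-.01,p0[1],.40],R0.as_quat(),speed=.15)
move_straight(p,q,speed=.2)
p,q=pour(.03,.19,0);move_straight(p,q,speed=.08)
s=get_state();print(s["t"],s["position"])
c=snapshot("wrist");cv2.imwrite("pics/m1.png",c["img"][:,:,::-1])
c=snapshot("scene");crop(c["img"],300,60,150,140,5,"pics/m1s.png")
E
```

```text
[0.2796 0.1906 0.4105]
22.4 [0.338  0.2243 0.3974]
```

View pics/m1.png

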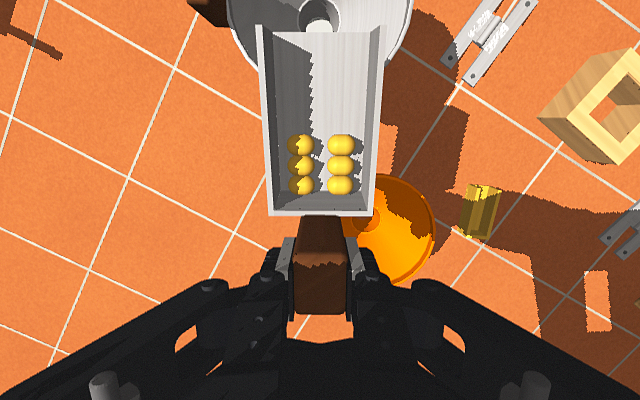

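View pics/m1s.png

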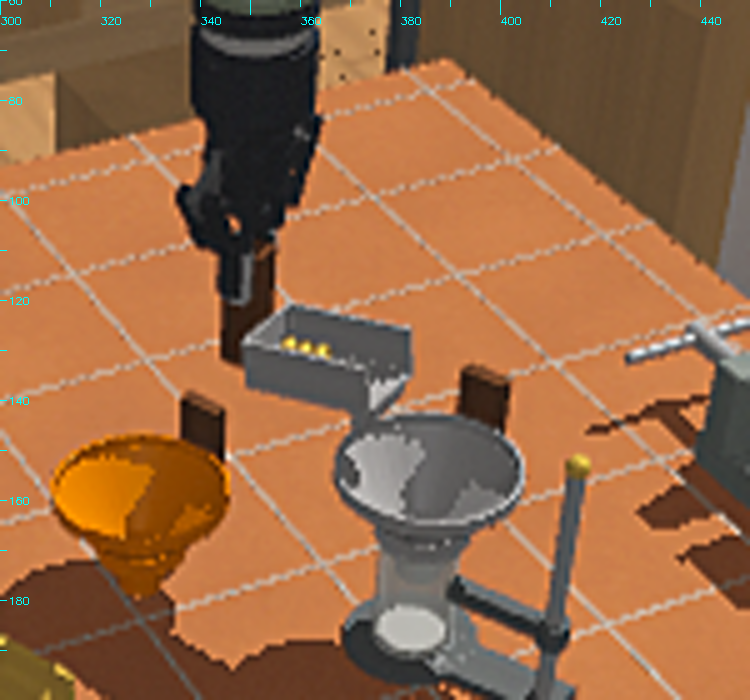

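Run:
```python
from rig import *
from h import *
for tilt,z in((8,.178),(14,.168),(18,.164)):
    p,q=pour(.03,z,tilt);move_straight(p,q,speed=.05)
ims=[]
c=snapshot("wrist")["img"];ims.append(c)
for tilt in (22,26):
    p,q=pour(.03,.160,tilt);move_straight(p,q,speed=.03);ims.append(snapshot("wrist")["img"])
print(get_state()["t"])
im=np.hstack([cv2.resize(i[0:260,180:460],None,fx=.95,fy=.95) for i in ims])
cv2.imwrite("pics/n1.png",im[:,:,::-1])
```

```text
25.875
```

View pics/n1.png

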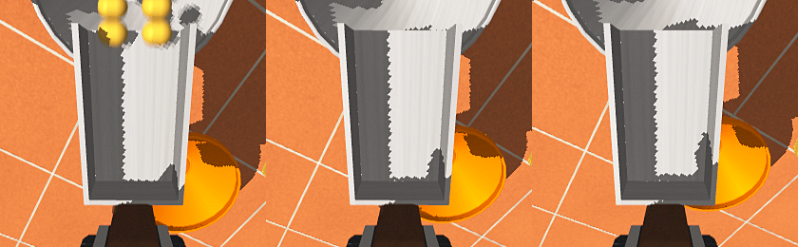

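The pan is empty. I'll back the scoop off and check the funnel and tube.

Run:
```python
from rig import *
from h import *
p,q=pour(.05,.21,10);move_straight(p,q,speed=.15)
p,q=pour(.10,.24,0);move_straight(p,q,speed=.15)
print(get_state()["t"])
c=snapshot("wrist");cv2.imwrite("pics/o1.png",c["img"][:,:,::-1])
c=snapshot("scene");crop(c["img"],330,120,110,90,7,"pics/o1s.png")
c=snapshot("top");crop(c["img"],130,150,120,100,6,"pics/o1t.png")
```

```text
27.3833
```

View pics/o1.png

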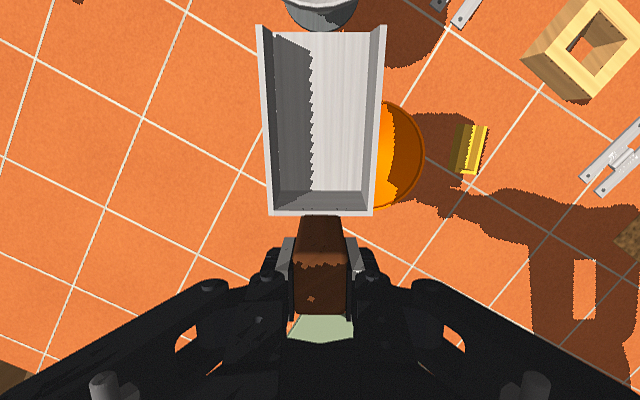

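View pics/o1s.png

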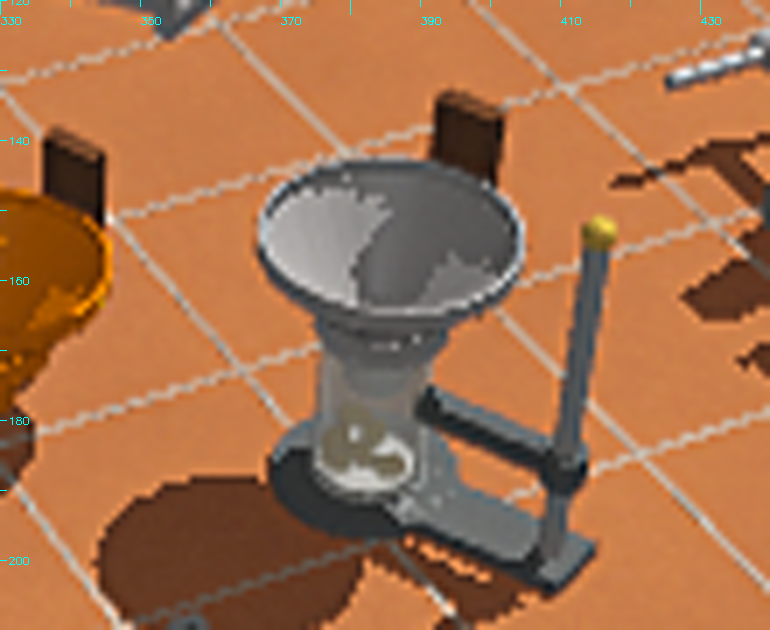

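View pics/o1t.png

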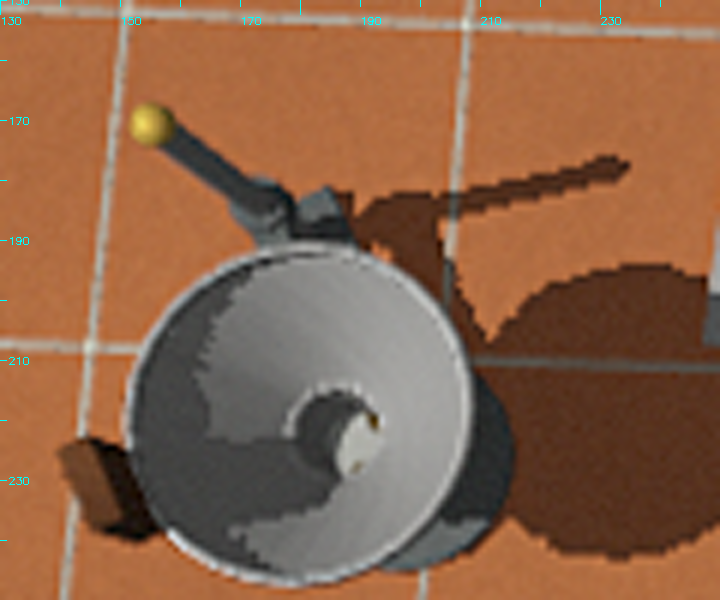

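Brass rollers lie on the tube's floor (scene 380,183), the cone is clear and the funnel is still seated. I'll return the scoop.

Run:
```python
from rig import *
from h import *
np.set_printoptions(precision=4,suppress=True)
g=pickle.load(open("grasp.pkl","rb"))["position"]
q=toolR(-5.3,90).as_quat()
move_straight([g[0],g[1],.38],q,speed=.25)
move_straight([g[0],g[1],.26],speed=.2);pause(.15)
hit=move_straight([g[0],g[1],.2275],speed=.04,stop_force=4)
s=get_state();print(hit,s["t"],s["position"],s["force"],s["moment"])
c=snapshot("wrist");cv2.imwrite("pics/v1.png",c["img"][:,:,::-1])
```

```text
True 31.2833 [ 0.4238 -0.2792  0.2294] [-0.5111  0.3429  2.9879] [ 0.1467 -0.0625  0.0335]
```

View pics/v1.png

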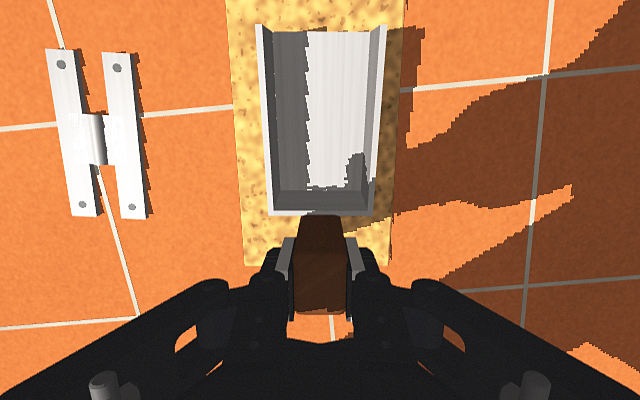

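The scoop is at its original pose and height on the mat. I'll release, retract, and do the final survey over the funnel.

Run:
```python
from rig import *
from h import *
ungrasp();s=get_state();g=s["position"]
move_straight([g[0],g[1],.36],speed=.2)
reach([.45,.285,.47],down(120));pause(.2)
c=snapshot("wrist");cv2.imwrite("pics/z1.png",c["img"][:,:,::-1]);crop(c["img"],240,100,160,140,5,"pics/z1c.png")
reach([.35,.0,.5],down(120));pause(.3)
c=snapshot("scene");cv2.imwrite("pics/z2.png",c["img"][:,:,::-1]);crop(c["img"],340,130,90,75,8,"pics/z2c.png")
c=snapshot("top");cv2.imwrite("pics/z3.png",c["img"][:,:,::-1])
print(get_state()["t"])
```

```text
36.6583
```

View pics/z1c.png

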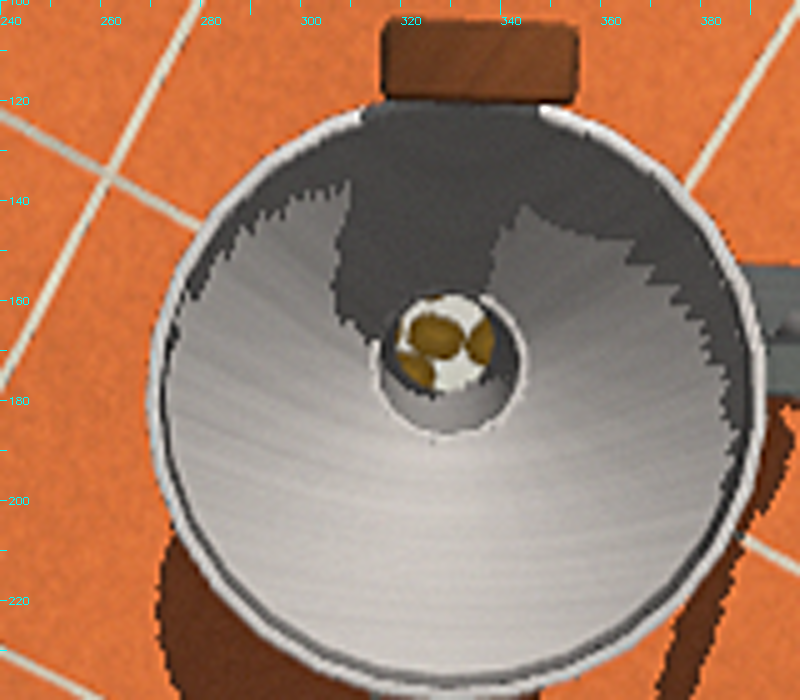

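View pics/z2.png

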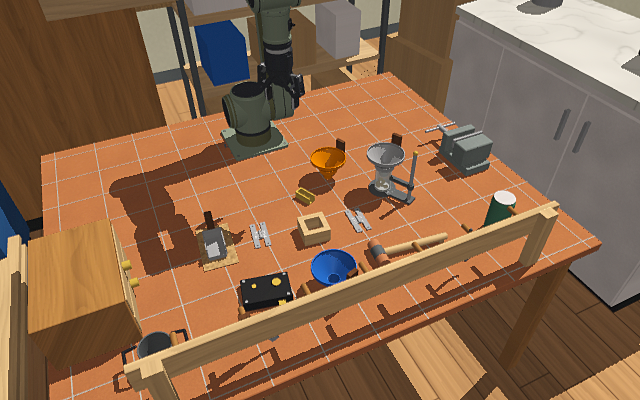

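View pics/z2c.png

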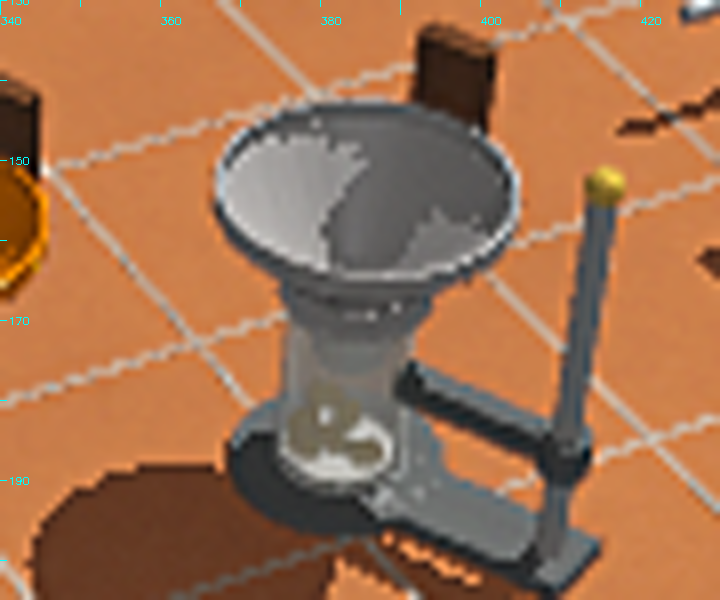

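View pics/z3.png

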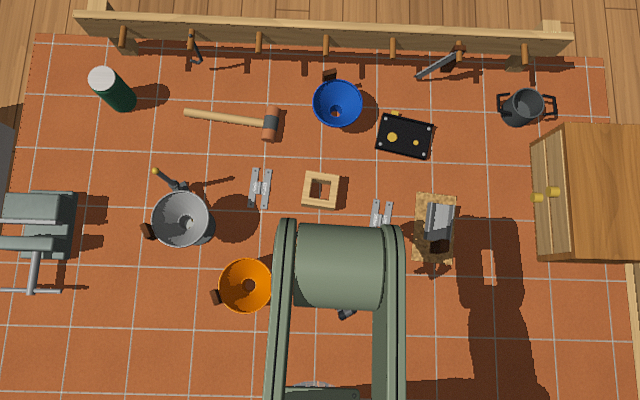

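Run:
```python
from rig import *
s=get_state();print(s["t"],s["force"])
close_job()
```

```text
36.6583 [-0.64003034  0.21239115 -0.79642525]
the job is handed in; nothing more can be done
```

The steel funnel is seated upright in the tube's mouth and released. The rollers were then poured through it, and the empty scoop is back on its cork mat. The job took 36.7 s of the 72 s and is handed in.

- **Funnel:** when I lowered it, contact came at the predicted seat height. The last pictures show it upright, with the spout inside the tube.
- **Rollers:** all six were in the scoop before the pour, and they ran out together at about 18° of tilt. Afterwards the scoop pan, the cone and the spout were empty. Brass rollers lie on the tube's floor and none show on the bench. They overlap behind the tube wall, so I could not count six separately in the tube.
- **Scoop:** it went back to the same grasp pose and height as at the start (within about 0.3 mm), and it stands on the mat.
- **Other things on the bench:** the lock, mallet, both hinges, keep, and the blue and orange funnels look unmoved in the final views.
- **Disagreement between cameras:** the fixed cameras and the wrist camera differed by 2–10 mm on single-view positions. I settled the tube position by comparing views before inserting, and the spout went in with the first contact at seat height.

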